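Lock a polishing cartridge into a bench water unit

ROBOT

A 6-joint arm with a two-finger parallel gripper is mounted at the origin on the work surface. World frame = base frame: x ahead of the robot, y to its left, z up, the work surface at z = 0. Lengths are in m, angles in degrees, forces in N, time in s.
With the tool pointing down it reaches from about 0.375 to 0.9 m from the base axis. Payload 3.1 kg.
Tool frame: the origin (TCP) lies between the finger pads; the fingertips stand 11 mm ahead of it and the grasp point (between the pads) lies 8 mm behind it; x points along the fingers, y is the direction in which the jaws open and shut, and the axes are right-handed (so a half turn about x gives the same grasp; the last joint's range is limited). The gripper opens to 87 mm and grips with 3 to 60 N. Pads are 19 mm wide; open, the fingers measure 117 mm over their backs; the gripper's body (75 mm by 190 mm) begins 51 mm behind the grasp point.
Start: joints at [-86.946, 30.224, 82.088, -0, 67.689, -10.227], TCP at [0.144, -0.608, 0.234] pointing down, gripper open.
Joint ranges: [-176.69, 176.69], [-43.24, 126.21], [12.49, 139.97], [-82, 262], [0, 151.66], [-163.58, 163.58]. Speed limits (degrees/s): [159.86, 159.86, 180, 180, 180, 180].

INTERFACE

Orientations are given as a 3x3 rotation matrix whose columns are the frame's x, y, z axes.
In Python, from rig import bot gives the robot as it stands.
- The arm moves only by the shell command python3 -m inch 'ROWS' [OPENING]. ROWS is a JSON object of lists of equal length, an entry for each row: "dp": the shift along the tool's x, y, z in mm, a list of three; "yaw": the turn about the tool's x in degrees. In form: {"dp": [[tx, ty, tz], ...], "yaw": [yaw, ...]}. A call has 1 to 20 rows; each row shifts and turns the commanded pose from where the row before left it, along the tool's axes as they then stand; what a row does not reach is not made up. A row lasts 1/12 s, in which the tool goes at most 41.7 mm and 7.16 degrees, less where a joint would pass 70% of its speed; a pose out of reach is approached as far as the arm can. A call is refused whole if a number of a shift passes 41.7 or a number of a turn 7.16, either way. A call with a gripper value outside its range is refused whole. OPENING is the finger opening in mm, from 0 to 87, set as the call begins (- or left out, the last holds). The fingers move at their own pace and stop on an object; the grip force is fixed at half the most. Time passes only in rows, so rows that do not move let the fingers close. It gives the time, the measured TCP pose, the force and the opening at its end, in the units of the state.
- bot.read_state(): the state, without advancing time (a new reading comes with each control period).
- bot.capture(name): name is "scene" or "side" or "wrist"; returns a dict with "color" (480x640x3 uint8, red, green, blue), "intrinsics" (3x3 intrinsics, pixels), "k1" (the pictures are not rectified: a ray, as slopes to the right and down, at radius r is drawn at 1 + k1 r^2 times it, then the intrinsics apply), "pose" (4x4, takes a point from camera to world coordinates). Camera axes: x right, y down, z forward; pixel columns grow to the right and rows downward; lengths in m; the calibration is good to about 2 mm. A picture is of the moment at which its call begins. There is no depth.
- bot.hand_in(): hands the job in, once; it reports no verdict.
The state is a dict: "time_s": time; "joint_positions": joint angles; "qvel": joint speeds; "tau": joint torques, N m; "position": TCP position; "tcp_rot": TCP orientation; "force": force on the tool from outside, world axes, zero at the start; "moment": the same for the moment, N m; "opening": opening from 0.0 (shut) to 1.0 (fully open).
Only numpy, scipy, OpenCV 4.12 (cv2) and the standard library are available. Lean on these libraries where they do the work, as an engineer would, in place of code of your own. Each camera call takes 0.05 s, during which the arm holds its last target.

TASK

Fit the filter cartridge that stands on the bench into the bayonet socket on top of the water unit: find the slots for its two lugs by feel, press it fully down against the spring, turn it clockwise (seen from above) a quarter turn to the stop, then let the spring lift it into its lock and let go. Be gentle with the unit, never forcing the cartridge or leaning on the socket, keep the cartridge upright, and leave the bottle, the tip box and the little jar alone.

Things in the scene. Friction and masses are not known exactly. Their poses are not given: they have to be found in the camera images.
- cartridge_grip (a point): Grip point of the loose white and blue filter cartridge (0.3 kg, 102 mm tall, upright): on its axis, 84 mm above the foot, z up. It lies in the blue grip bar, which runs along x: 48 mm long (x), 16 mm thick (y), from 60 to 102 mm above the foot, orange pads at its ends; grasp it across y. Below the bar is a head, diameter 62 mm, 30 to 60 mm above the foot.
- cartridge: The same cartridge, origin at the centre of its foot, same axes. Its plug (0 to 30 mm) is 44 mm in diameter, with a 3 mm chamfer at the foot. Two orange lugs on +x and -x, below the bar's ends, 9 mm wide, 5 to 13 mm above the foot, reach out to 29 mm radius. Turned by half a turn it is the same.
- socket_mouth (a point): Centre of the socket's mouth, level with the top of the unit's white block; z up, -x to the unit's front. Flush there lies a dark steel ring: bore 46.2 mm, two opposite slots 12.5 mm wide for the lugs, with orange marks. Seen from above the stiffly set ring stands turned clockwise, by 0.15 to 1.05 rad, from where its slots would lie along x; by how much is not reported: see or feel it. Lugs resting on the ring: foot 5 mm below the mouth.
- ring_underside (a point): On the socket's axis, 10 mm below the mouth: underside of the ring's ledge. With the foot more than 23 mm below the mouth the lugs pass under it and turn clockwise seen from above (not the other way) to solid stops a quarter turn (1.57 rad, 0.1 rad play) from the slots. Pockets there, 4 mm deep, take the lugs as the spring lifts them: locked, the foot is 19 mm below the mouth.
- seat (a joint): Travel (m) of the blue sprung seat in the socket, 0 when free (its top 13 mm below the mouth), 0.014 at its bottom stop. It pushes the foot up with 5 N at 0, 8.7 N at 0.006 (locked), 11.7 N at 0.011 and 13.5 N at 0.014. Turn the cartridge with the seat at 0.011 to 0.013.
- polisher: The fixed water unit: origin on the bench straight below the mouth, axes as socket_mouth. The white block reaches 65 mm to the front (blue panel) and sides, 105 mm high; the grey chassis behind is 200 mm wide, 115 mm high, from x = 65 to 215 mm.
- media_bottle: Bystander: clear bottle with a blue cap, 86 mm in diameter, 190 mm tall, origin under its centre.
- tip_box: Bystander: purple pipette tip box, 85 x 122 mm, 62 mm high, origin under its centre.
- jar: Bystander: little jar with a red lid, 38 mm in diameter, 45 mm tall, origin under its centre.
Things that resemble listed ones, but are neither listed nor needed, are in the scene too. There is more than one size of the cartridge; the job needs the middle-sized.

How it is judged (in metres and radians):
On the way, in this order (a step that is already met when the one before it is completed fails the run):
1. the cartridge is lifted clear of the bench (height (world z) of cartridge above 0.03 m), for 0.1 s.
2. the cartridge is pressed down into the socket, its lugs through the slots (z of cartridge in the frame of socket_mouth below -0.0165 m and horizontal distance between cartridge and socket_mouth below 0.004 m and angle between the x axis of cartridge and the x axis of polisher, either way round below 1.2 rad), for 0.05 s.
At the end, for the whole second after the job is handed in: The cartridge is locked: bar within 1.2 rad of the unit's side-to-side line, foot 16.5 to 21.2 mm below the mouth (lugs risen into the pockets; deeper is not locked), within 4 mm of the bore's axis, upright within 0.08 rad, at rest and released (z of cartridge in the frame of socket_mouth between -0.0212 and -0.0165 m and horizontal distance between cartridge and socket_mouth below 0.004 m and angle between cartridge's own z axis and vertical below 0.08 rad and angle between the x axis of cartridge and the y axis of polisher, either way round below 1.2 rad and linear speed of cartridge below 0.01 m/s); the robot touches nothing.
It fails at once if the unit is pressed, struck or twisted with more than 60 N (contact force between polisher and anything else above 60 N).
It fails at once if the cartridge is tipped more than 0.5 rad (angle between cartridge's own z axis and vertical above 0.5 rad).
It fails at once if the bottle is moved more than 20 mm or tipped (distance of media_bottle from where it was at the start of the episode above 0.02 m or angle between media_bottle's own z axis and vertical above 0.3 rad).
It fails at once if the tip box is moved more than 20 mm or tipped (distance of tip_box from where it was at the start of the episode above 0.02 m or angle between tip_box's own z axis and vertical above 0.3 rad).
It fails at once if the jar is moved more than 20 mm or tipped (distance of jar from where it was at the start of the episode above 0.02 m or angle between jar's own z axis and vertical above 0.3 rad).
It also fails if it takes over 72 s, if anything falls off the work surface, if the arm or the gripper's body presses on something with over 40 N, if the wrist force passes 120 N, or if a joint passes its speed limit or range.

## Working session

There is one attempt and no reset: what is moved stays moved. The work goes in short steps, Python scripts to look and compute and a shell command to move; the robot and the scene stay as the last step left them, time stands still between calls to the robot, and variables do not carry over. Pictures are saved under pics/ and viewed, and the job is handed in when it is done.

```bash
ls; mkdir -p pics; cat > h.py <<'E'
import numpy as np, cv2
from rig import bot
def snap(cam,name):
    c=bot.capture(cam); cv2.imwrite(f'pics/{name}.png',cv2.cvtColor(c['color'],cv2.COLOR_RGB2BGR))
    np.savez(f'pics/{name}.npz',K=c['intrinsics'],k1=c['k1'],T=c['pose'],im=c['color']); return c
def load(name): return np.load(f'pics/{name}.npz')
def ray(d,u,v):
    K=d['K'];k1=float(d['k1']);x=(u-K[0,2])/K[0,0];y=(v-K[1,2])/K[1,1]
    p=cv2.undistortPoints(np.array([[[x,y]]],float),np.eye(3),np.array([k1,0,0,0.]))[0,0]
    T=d['T'];r=T[:3,:3]@np.array([p[0],p[1],1]);return T[:3,3],r
def atz(d,u,v,z):
    o,r=ray(d,u,v);return o+r*(z-o[2])/r[2]
def proj(d,P):
    T=d['T'];p=T[:3,:3].T@(np.atleast_2d(P)-T[:3,3]).T;x=p[:2]/p[2];r2=(x**2).sum(0);x=x*(1+float(d['k1'])*r2)
    K=d['K'];return np.stack([K[0,0]*x[0]+K[0,2],K[1,1]*x[1]+K[1,2]],1)
def crop(name,u0,v0,u1,v1,s,out):
    im=cv2.imread(f'pics/{name}.png')[v0:v1,u0:u1];cv2.imwrite(f'pics/{out}.png',cv2.resize(im,None,fx=s,fy=s,interpolation=cv2.INTER_CUBIC))
def st():
    s=bot.read_state();print('t',round(s['time_s'],2),'pos',np.round(s['position'],4),'F',np.round(s['force'],1),'M',np.round(s['moment'],2),'op',round(s['opening'],3),'q',np.round(s['joint_positions'],1));print(np.round(s['tcp_rot'],4).tolist());return s
E
python3 - <<'E'
from h import *
for c in ['scene','side','wrist']:
    d=snap(c,c+'0'); print(c,d['k1'],np.round(d['pose'],3).tolist(),d['intrinsics'][0])
st()
E
```

```text
pics
scene -0.1022257029109863 [[-0.382, 0.759, -0.527, 1.184], [0.924, 0.307, -0.226, 0.175], [-0.01, -0.573, -0.819, 1.046], [0.0, 0.0, 0.0, 1.0]] [601.2214325    0.         317.07868406]
side -0.0403926894558034 [[-0.861, -0.347, 0.373, 0.205], [-0.509, 0.577, -0.639, 0.569], [0.007, -0.74, -0.673, 0.769], [0.0, 0.0, 0.0, 1.0]] [536.43621757   0.         317.81026059]
wrist 0.013060739748299575 [[0.23, -0.932, -0.282, 0.221], [-0.973, -0.22, -0.065, -0.589], [-0.001, 0.289, -0.957, 0.384], [0.0, 0.0, 0.0, 1.0]] [337.05392157   0.         319.52629538]
t 0.15 pos [ 0.1435 -0.6077  0.2328] F [-0.8  0.5  0.3] M [ 0.02  0.06 -0.01] op 0.999 q [-86.9  30.3  82.1  -0.   67.7 -10.2]
[[-0.0001, 0.2296, -0.9733], [0.0017, -0.9733, -0.2296], [-1.0, -0.0017, -0.0003]]
```

View pics/scene0.png

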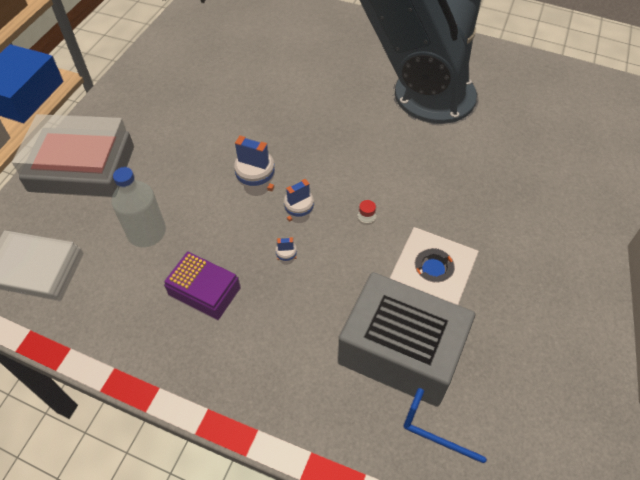

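View pics/side0.png

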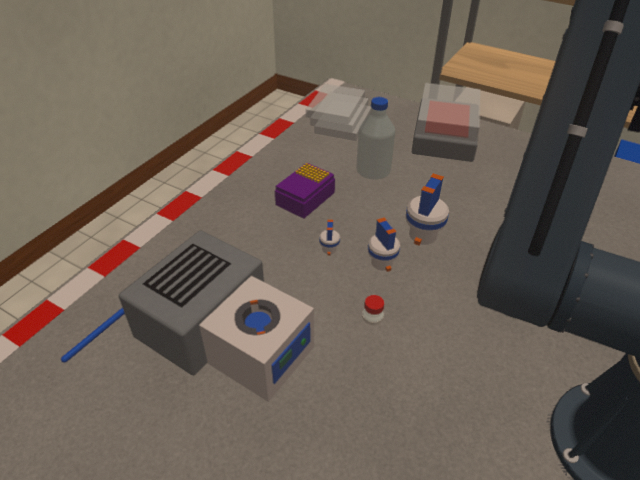

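View pics/wrist0.png

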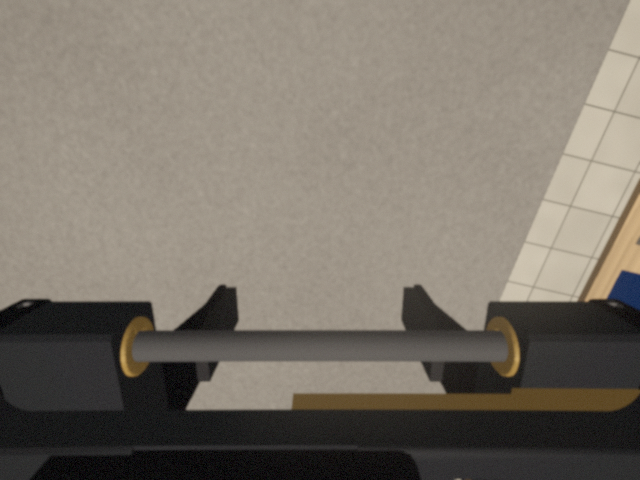

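Three candidates in the scene view: large (254,160), middle (299,197) and small (286,247). The description asks for the middle-sized one, so I'll check it in an enlarged crop and by measurement.

```bash
python3 - <<'E'
from h import *
crop('scene0',220,130,350,270,5,'c1'); crop('side0',300,160,470,290,4,'c2'); crop('scene0',380,220,490,310,6,'c3'); crop('side0',190,270,330,400,5,'c4')
E
```

```text
(no output)
```

View pics/c1.png

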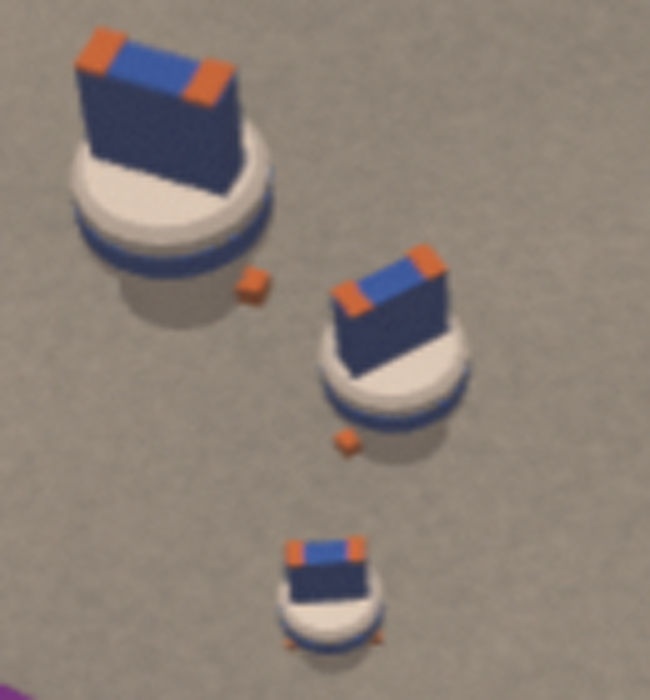

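View pics/c2.png

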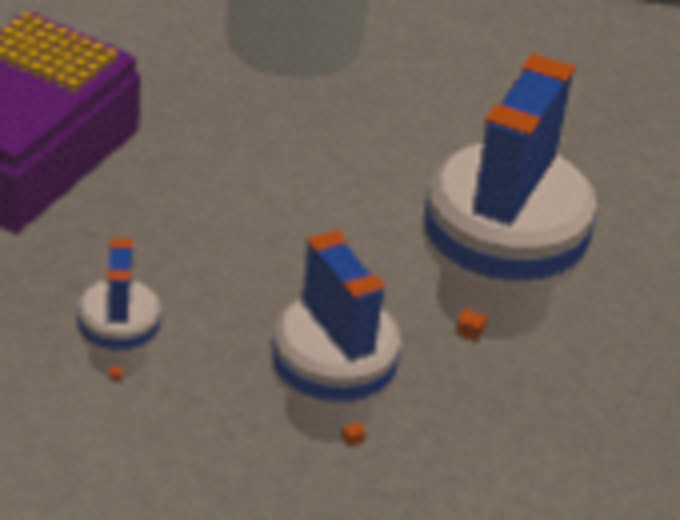

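View pics/c3.png

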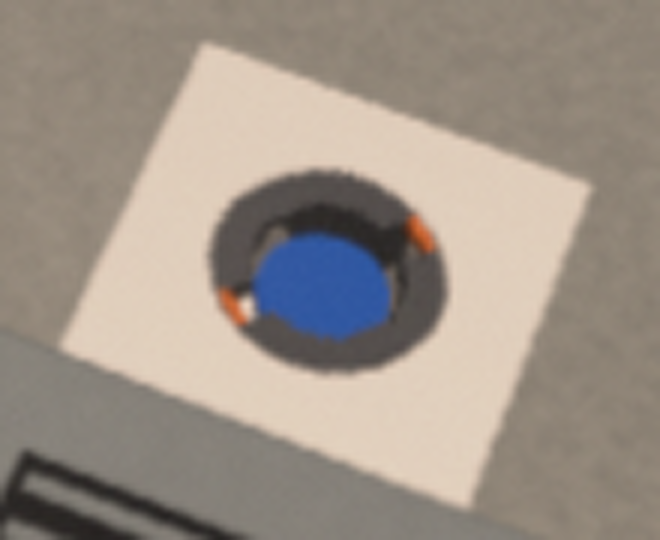

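View pics/c4.png

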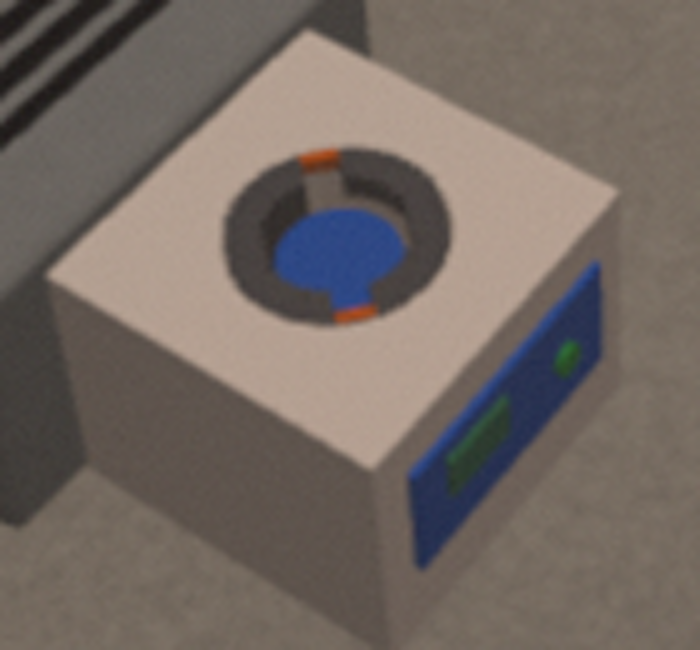

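```bash
python3 - <<'E'
from h import *
sc,sd=load('scene0'),load('side0')
def pts(d,u0,v0,s,P,z): return np.array([atz(d,u0+(x+.5)/s-.5,v0+(y+.5)/s-.5,z)[:2] for x,y in P])
A=pts(sc,220,130,5,[(332,290),(357,317),(448,270),(425,244)],.102)
B=pts(sd,300,160,4,[(307,238),(338,233),(383,288),(350,295)],.102)
for Q in (A,B): print('bar',Q.mean(0),np.linalg.norm(np.roll(Q,-1,0)-Q,axis=1), [np.degrees(np.arctan2(*(b-a)[::-1])) for a,b in zip(Q,np.roll(Q,-1,0))])
for (d,u,v,s,C,M,R) in ((sc,380,220,6,[(204,42),(592,184),(470,507)],[(422,233),(234,307)],(328,272)),(sd,190,270,5,[(48,275),(372,468),(618,192),(308,30)],[(320,160),(356,314)],(338,236))):
    c=pts(d,u,v,s,C,.105);m=pts(d,u,v,s,M,.105);r=pts(d,u,v,s,[R],.105)
    print('corners',c.tolist(),'edges',np.linalg.norm(np.diff(c,axis=0),axis=1),[np.degrees(np.arctan2(*(b-a)[::-1])) for a,b in zip(c,c[1:])]);print('diagc',(c[0]+c[2])/2,'marks',m.tolist(),m.mean(0),np.linalg.norm(m[1]-m[0]),np.degrees(np.arctan2(*(m[1]-m[0])[::-1])),'ring',r)
for n,d,u,v in (('jar',sc,368,207),('bottle',sc,123,176)): print(n,atz(d,u,v,.045 if n=='jar' else .19))
print('jar',atz(sd,374,302,.045))
E
```

```text
bar [ 0.4840582  -0.16654183] [0.01758033 0.04373533 0.01684472 0.04442623] [np.float64(59.08773169782177), np.float64(146.0054231057431), np.float64(-123.10978949538514), np.float64(-34.91311400090942)]
bar [ 0.48461964 -0.16742668] [0.01586119 0.04389212 0.01686023 0.04472606] [np.float64(-135.1730815288101), np.float64(144.17280196758554), np.float64(48.195276964684446), np.float64(-37.259431770999)]
corners [[0.4960931955342802, 0.0819709330510469], [0.5026354720071844, 0.21146854317401537], [0.6281264672194378, 0.20527428246171017]] edges [0.12966276 0.12564378] [np.float64(87.10785079302673), np.float64(-2.825837681710699)]
diagc [0.56210983 0.14362261] marks [[0.5403676043970235, 0.1664528606157147], [0.5879610808120742, 0.12000550335560123]] [0.56416434 0.14322918] 0.06650184955111103 -44.30174439320402 ring [[0.56504397 0.14323805]]
corners [[0.6319202227915487, 0.20370459940560987], [0.5035739369484216, 0.21060525039834627], [0.49612346686910225, 0.08235840772144926], [0.6245629593231143, 0.07483741520556247]] edges [0.12853166 0.12846308 0.12865951] [np.float64(176.92240525557713), np.float64(-93.32484770306885), np.float64(-3.351224805601664)]
diagc [0.56402184 0.1430315 ] marks [[0.5866250699900352, 0.12074479085008843], [0.5402718371744861, 0.1664108097591051]] [0.56344845 0.1435778 ] 0.06506925138228625 135.42788572759378 ring [[0.56306037 0.14385307]]
jar [ 0.43977857 -0.02756288  0.045     ]
bottle [ 0.65048416 -0.45183261  0.19      ]
jar [ 0.4366124  -0.02927527  0.045     ]
```

```bash
python3 - <<'E'
from h import *
sc,sd=load('scene0'),load('side0')
f=lambda d,u0,v0,s,x,y,z:atz(d,u0+(x+.5)/s-.5,v0+(y+.5)/s-.5,z)[:2]
# big bar top centre for height by triangulation
for nm,a,b in (('big',(155,68),(529,95)),('mid',(390.5,280),(344.5,263)),('small',(326,551),(120,258))):
    o1,r1=ray(sc,220+(a[0]+.5)/5-.5,130+(a[1]+.5)/5-.5);o2,r2=ray(sd,300+(b[0]+.5)/4-.5,160+(b[1]+.5)/4-.5)
    t=np.linalg.lstsq(np.c_[r1,-r2],o2-o1,rcond=None)[0];print(nm,o1+t[0]*r1,o2+t[1]*r2)
A=np.array([f(sc,220,130,5,*p,.138) for p in [(100,45),(212,82)]]);print('big bar',A,np.linalg.norm(A[1]-A[0]))
E
python3 -m inch '{"dp":[[0,0,0]],"yaw":[-7]}' 50
python3 -c "
from h import *;st()"
```

```text
big [ 0.44471557 -0.28837917  0.14009135] [ 0.44458045 -0.28856879  0.1402986 ]
mid [ 0.48441148 -0.16646302  0.10247704] [ 0.48422384 -0.16675624  0.10272229]
small [ 0.59621987 -0.14680643  0.07008783] [ 0.59573099 -0.14762176  0.07065113]
big bar [[ 0.43968021 -0.31667761]
 [ 0.44141321 -0.26403262]] 0.05267350095908438
time_s: 0.23
position: [0.1436, -0.6079, 0.233]
tcp_rot: [[-0.0, 0.348, -0.937], [0.001, -0.937, -0.348], [-1.0, -0.001, -0.0]]
force: [-0.6, -0.5, -0.8]
opening: 0.973
t 0.23 pos [ 0.1436 -0.6079  0.233 ] F [-0.6 -0.5 -0.8] M [-0.03  0.02 -0.01] op 0.973 q [-86.9  30.3  82.1   0.   67.7 -17.3]
[[-0.0, 0.3483, -0.9374], [0.0011, -0.9374, -0.3483], [-1.0, -0.0011, -0.0004]]
```

The middle one triangulates to a height of 0.1025 m (102 mm given) and the two others to 0.140 and 0.070 m, so it's the job's cartridge. I'll turn the tool and travel over it.

```bash
python3 -m inch '{"dp":[[0,0,0],[0,0,0],[0,0,0],[0,0,0],[0,0,0],[0,0,0],[0,0,0],[0,0,0],[0,0,0],[0,0,0],[0,0,0],[0,0,0],[0,0,0],[0,0,0],[0,0,0],[0,0,0],[0,0,0],[0,0,0],[0,0,0]],"yaw":[-7,-7,-7,-7,-7,-7,-7,-7,-7,-7,-7,-7,-7,-7,-7,-7,-7,-5.3,0]}' 50
python3 -m inch '{"dp":[[0,20,1],[0,36,2],[0,36,1],[0,36,2],[0,36,1],[0,36,2],[0,36,1],[0,36,2],[0,36,1],[0,36,2],[0,36,1],[0,36,2],[0,36,1],[0,36,2],[0,36,1],[0,33,1],[0,0,0]],"yaw":[0,0,0,0,0,0,0,0,0,0,0,0,0,0,0,0,0]}'
python3 - <<'E'
from h import *
st();snap('wrist','w1');snap('scene','s1')
E
```

```text
time_s: 1.82
position: [0.1436, -0.608, 0.2332]
tcp_rot: [[-0.0, 0.578, 0.816], [0.001, 0.816, -0.578], [-1.0, 0.001, -0.0]]
force: [-1.1, 0.5, -0.1]
opening: 0.57
time_s: 3.23
position: [0.4878, -0.1632, 0.2336]
tcp_rot: [[0.002, 0.577, 0.816], [0.002, 0.816, -0.577], [-1.0, 0.003, 0.001]]
force: [-0.1, 0.2, 0.2]
opening: 0.574
t 3.23 pos [ 0.4878 -0.1632  0.2336] F [-0.1  0.2  0.2] M [-0.03 -0.13 -0.03] op 0.574 q [-31.   21.7  97.9   0.2  60.4 -85.9]
[[0.002, 0.5774, 0.8165], [0.0019, 0.8165, -0.5774], [-1.0, 0.0027, 0.0005]]
```

View pics/w1.png

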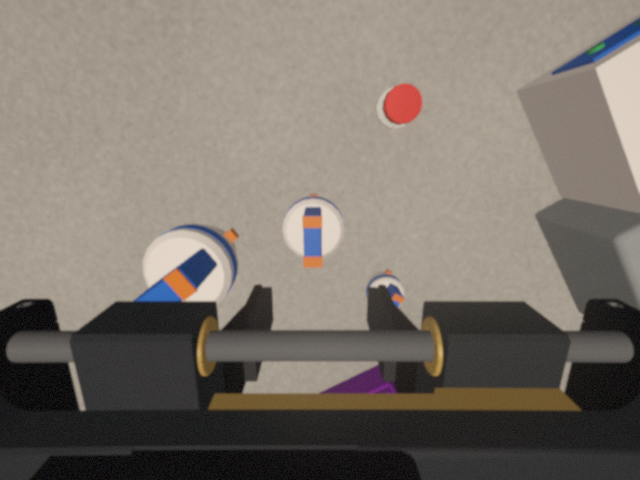

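View pics/s1.png

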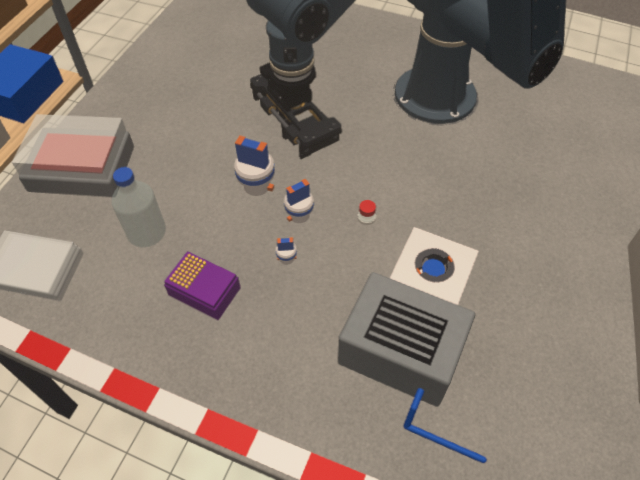

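```bash
python3 - <<'E'
from h import *
s=load('s1');w=load('w1');print(proj(s,[[.4878,-.1632,.2336],[.4843,-.1667,.102]]),w['T'].round(3).tolist())
print(proj(w,[[.4843,-.1667,.102],[.4843,-.1667,.060],[.4843,-.1667,.0],[.4878,-.1632,.2336]]))
# bar in wrist: corners
crop('w1',270,180,360,290,6,'c5'); st()
E
```

```text
[[296.0422224  142.31375605]
 [297.62335904 185.67646995]] [[0.577, 0.781, 0.238, 0.422], [0.816, -0.553, -0.166, -0.117], [0.002, 0.29, -0.957, 0.385], [0.0, 0.0, 0.0, 1.0]]
[[313.38717025 241.11345548]
 [314.02768405 229.6405127 ]
 [314.71441747 217.33573793]
 [319.18785299 314.1620835 ]]
t 3.33 pos [ 0.4855 -0.1666  0.2334] F [-0.9 -0.4 -0.7] M [ 0.05 -0.12 -0.03] op 0.573 q [-31.4  21.7  98.   -0.   60.4 -86.1]
[[-0.0005, 0.5783, 0.8158], [-0.0002, 0.8158, -0.5783], [-1.0, -0.0005, -0.0003]]
```

View pics/c5.png

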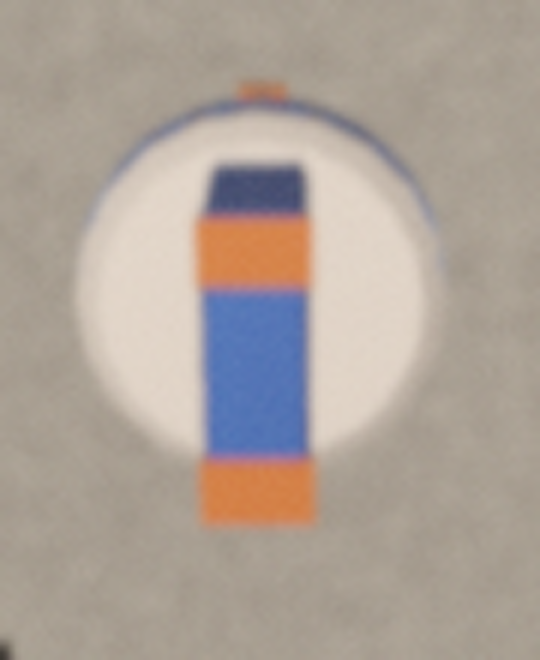

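```bash
python3 - <<'E'
from h import *
st();snap('wrist','w2');crop('w2',270,180,360,290,6,'c6');st()
w=load('w2');print(proj(w,[[.4843,-.1667,.102],[.4855,-.1666,.060]]))
E
```

```text
t 3.33 pos [ 0.4855 -0.1666  0.2334] F [-0.9 -0.4 -0.7] M [ 0.05 -0.12 -0.03] op 0.573 q [-31.4  21.7  98.   -0.   60.4 -86.1]
[[-0.0005, 0.5783, 0.8158], [-0.0002, 0.8158, -0.5783], [-1.0, -0.0005, -0.0003]]
t 3.38 pos [ 0.485  -0.1675  0.2334] F [-0.3 -0.2 -0.4] M [ 0.04 -0.16 -0.  ] op 0.577 q [-31.5  21.7  98.   -0.   60.4 -86.1]
[[-0.0007, 0.5796, 0.8149], [-0.0003, 0.8149, -0.5796], [-1.0, -0.0006, -0.0004]]
[[318.55492173 241.20849715]
 [319.4904511  230.65640534]]
```

View pics/c6.png

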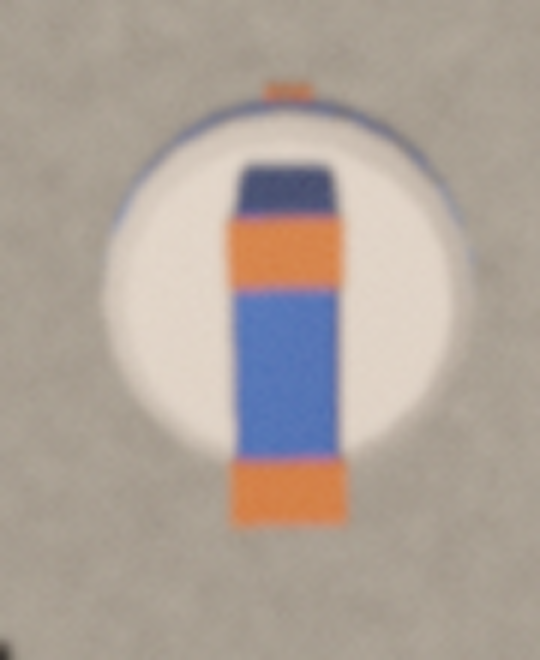

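```bash
python3 - <<'E'
from h import *
w=load('w2');g=lambda x,y,z:atz(w,270+(x+.5)/6-.5,180+(y+.5)/6-.5,z)[:2]
a,b=(g(228,216,.102)+g(342,216,.102))/2,(g(232,523,.102)+g(348,523,.102))/2
c=(a+b)/2;print(a,b,c,np.linalg.norm(a-b),np.degrees(np.arctan2(*(b-a)[::-1])))
T=w['T'];print(np.round(T[:3,3],4),np.round(T[:3,0],3))
s=st();R=np.array(s['tcp_rot']);print('to go y,z mm',1e3*R.T@(np.r_[c,0]-np.r_[s['position'][:2],0]))
E
```

```text
[ 0.46510166 -0.15460107] [ 0.50324658 -0.1808554 ] [ 0.48417412 -0.16772823] 0.04630685254154721 -34.538802683577
[ 0.4202 -0.1199  0.3848] [ 0.578  0.816 -0.001]
t 3.38 pos [ 0.485  -0.1675  0.2334] F [-0.3 -0.2 -0.4] M [ 0.04 -0.16 -0.  ] op 0.577 q [-31.5  21.7  98.   -0.   60.4 -86.1]
[[-0.0007, 0.5796, 0.8149], [-0.0003, 0.8149, -0.5796], [-1.0, -0.0006, -0.0004]]
to go y,z mm [ 6.23877617e-04 -6.55848843e-01 -5.14051993e-01]
```

```bash
python3 -m inch '{"dp":[[15,0,0],[25,0,0],[30,0,0],[30,0,0],[20,0,0],[12,0,0],[8,0,0],[6,0,0],[4,0,0],[0,0,0],[0,0,0],[0,0,0]],"yaw":[0,0,0,0,0,0,0,0,0,0,0,0]}' 50
python3 -c "
from h import *;st();snap('side','sd2');crop('sd2',320,100,480,280,3,'c7')"
```

```text
time_s: 4.38
position: [0.4856, -0.168, 0.0843]
tcp_rot: [[0.001, 0.58, 0.815], [-0.001, 0.815, -0.58], [-1.0, 0.0, 0.002]]
force: [-0.7, -0.1, 1.0]
opening: 0.577
t 4.38 pos [ 0.4856 -0.168   0.0843] F [-0.7 -0.1  1. ] M [ 0.02 -0.19  0.04] op 0.577 q [-31.6  35.4 105.2  -0.   39.4 -86.1]
[[0.0014, 0.5797, 0.8148], [-0.0009, 0.8148, -0.5797], [-1.0, 0.0001, 0.0017]]
```

View pics/c7.png

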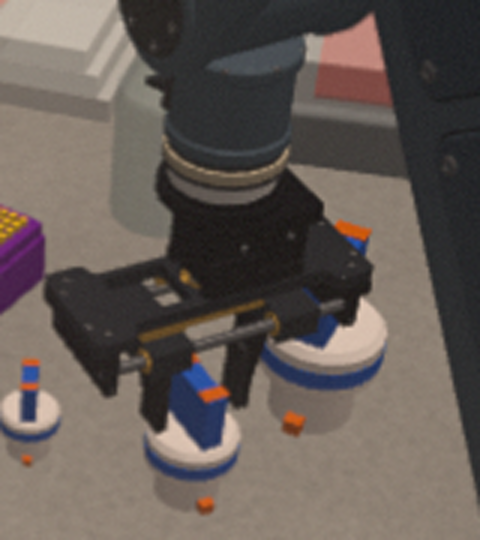

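The fingers straddle the bar cleanly and the body clears the big cartridge. I'll correct 1 mm along the bar and close.

```bash
python3 -m inch '{"dp":[[0,-0.5,-1],[0,0,0],[0,0,0]],"yaw":[0,0,0]}' 50
python3 -m inch '{"dp":[[0,0,0],[0,0,0],[0,0,0],[0,0,0],[0,0,0],[0,0,0],[0,0,0],[0,0,0],[0,0,0],[0,0,0]],"yaw":[0,0,0,0,0,0,0,0,0,0]}' 0
python3 -c "
from h import *;st()"
```

```text
time_s: 4.68
position: [0.4841, -0.1674, 0.0839]
tcp_rot: [[0.0, 0.579, 0.815], [-0.0, 0.815, -0.579], [-1.0, 0.0, 0.0]]
force: [-0.6, -0.4, 0.2]
opening: 0.574
time_s: 5.52
position: [0.484, -0.1675, 0.0835]
tcp_rot: [[-0.0, 0.58, 0.815], [0.0, 0.815, -0.58], [-1.0, -0.0, -0.0]]
force: [-0.0, -0.5, -0.8]
opening: 0.182
t 5.52 pos [ 0.484  -0.1675  0.0835] F [-0.  -0.5 -0.8] M [ 0.05 -0.16 -0.  ] op 0.182 q [-31.6  35.4 105.4   0.   39.3 -86.2]
[[-0.0001, 0.5795, 0.8149], [0.0001, 0.8149, -0.5795], [-1.0, -0.0, -0.0002]]
```

```bash
python3 -m inch '{"dp":[[-4,0,0],[-10,0,0],[-18,0,0],[-24,0,0],[-26,0,0],[-26,0,0],[-24,0,0],[-18,0,0],[-10,0,0],[-5,0,0],[0,0,0],[0,0,0]],"yaw":[0,0,0,0,0,0,0,0,0,0,4.5,4.6]}'
python3 -m inch '{"dp":[[0,8,-5],[0,15,-9],[0,22,-13],[0,26,-15],[0,28,-16],[0,28,-16],[0,28,-16],[0,28,-16],[0,28,-16],[0,26,-15],[0,20,-12],[0,12,-7],[0,6,-4],[0,2.5,-1],[0,0,0],[0,0,0],[0,0,0],[0,0,0]],"yaw":[0,0,0,0,0,0,0,0,0,0,0,0,0,0,0,0,0,0]}'
python3 - <<'E'
from h import *
st();[snap(c,c[:2]+'3') for c in ('scene','side','wrist')];st()
crop('sc3',380,130,500,310,4,'c8');crop('si3',170,180,340,400,3,'c9')
E
```

```text
time_s: 6.52
position: [0.4835, -0.1671, 0.2489]
tcp_rot: [[-0.0, 0.704, 0.71], [0.0, 0.71, -0.704], [-1.0, -0.0, -0.0]]
force: [0.5, -0.4, -3.6]
opening: 0.184
time_s: 8.02
position: [0.5637, 0.142, 0.2486]
tcp_rot: [[-0.0, 0.702, 0.712], [-0.0, 0.712, -0.702], [-1.0, -0.0, 0.0]]
force: [-0.1, -0.4, -3.7]
opening: 0.186
t 8.02 pos [0.5637 0.142  0.2486] F [-0.1 -0.4 -3.7] M [ 0.01 -0.14  0.03] op 0.186 q [  3.1  25.9  87.5  -0.   66.6 -42.2]
[[-0.0003, 0.7022, 0.7119], [-0.0003, 0.7119, -0.7022], [-1.0, -0.0004, 0.0]]
t 8.17 pos [0.5638 0.1425 0.2486] F [-0.9  0.3 -2.8] M [-0.01 -0.13 -0.01] op 0.182 q [  3.2  25.9  87.5  -0.   66.6 -42.2]
[[-0.0, 0.7019, 0.7123], [-0.0001, 0.7123, -0.7019], [-1.0, -0.0001, 0.0]]
```

View pics/c8.png

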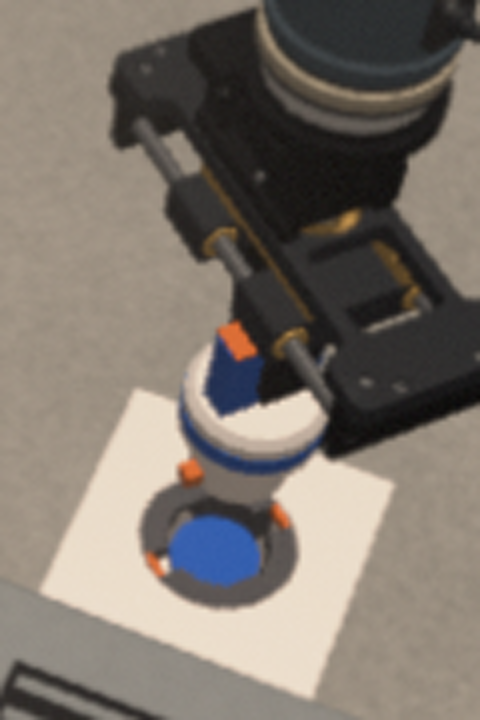

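View pics/c9.png

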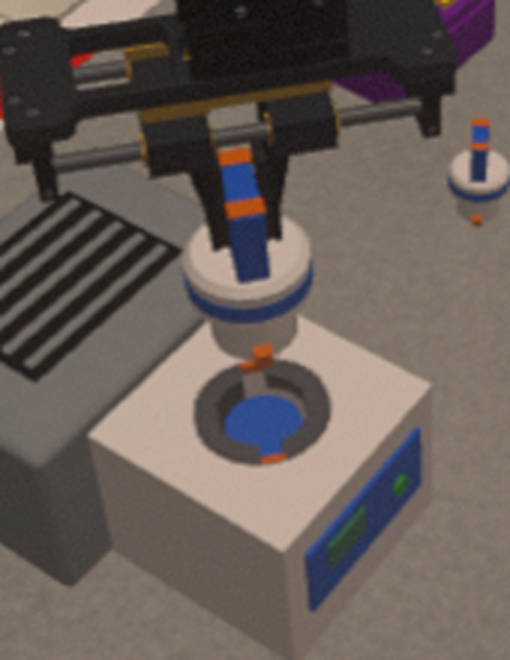

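View pics/wr3.png

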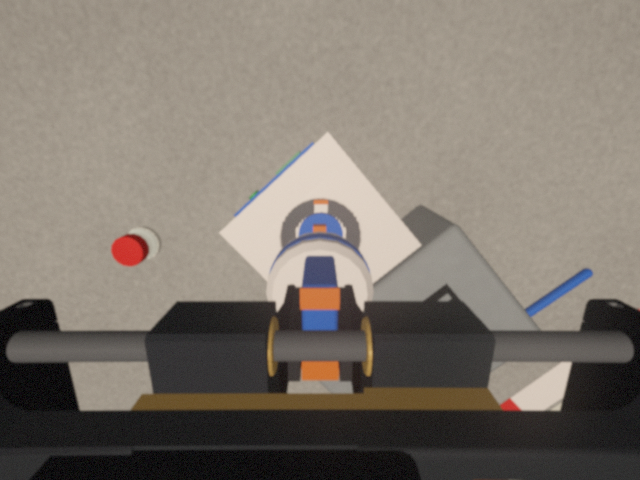

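The wrist view shows the cartridge held upright, with its lug (319,229), the front slot mark (320,202) and the ring in one column, so the angle agrees. I'll refine the ring centre from it.

```bash
python3 - <<'E'
from h import *
crop('wr3',210,120,430,300,3.5,'c10')
E
```

```text
(no output)
```

View pics/c10.png

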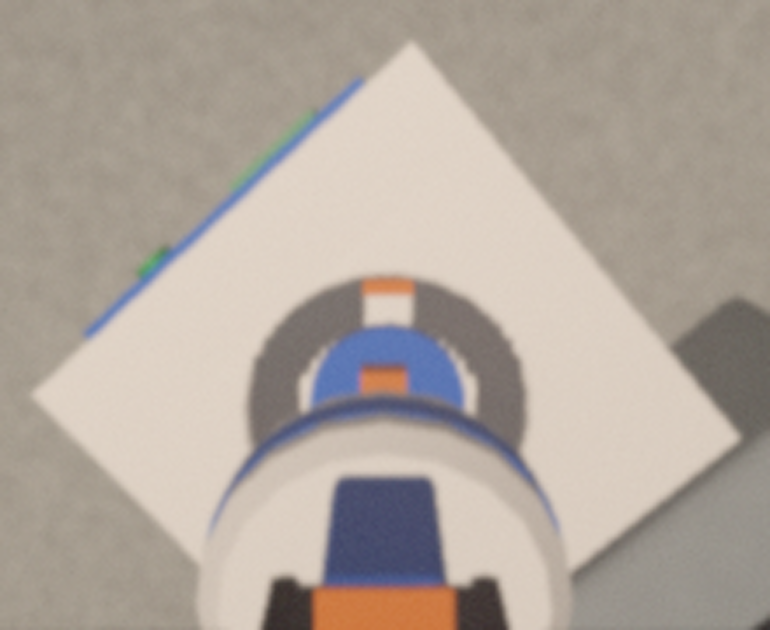

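```bash
python3 - <<'E'
from h import *
w=load('wr3');g=lambda x,y,z=.105:atz(w,210+(x+.5)/3.5-.5,120+(y+.5)/3.5-.5,z)[:2]
L,R=g(32,395),g(742,438);T=g(412,40);print('block diag centre',(L+R)/2,np.linalg.norm(T-L),np.linalg.norm(T-R),np.degrees(np.arctan2(*(R-T)[::-1])),np.degrees(np.arctan2(*(T-L)[::-1])))
P=np.array([g(*p) for p in [(248,400),(526,400),(387,276),(300,310),(476,312),(262,350),(513,350)]])
A=np.c_[2*P,np.ones(len(P))];s=np.linalg.lstsq(A,(P**2).sum(1),rcond=None)[0];c=s[:2];print('ring',c,np.sqrt(s[2]+c@c))
m=g(388,286);print('mark',m,np.degrees(np.arctan2(*(m-c)[::-1])))
lug=g(384,378,.165+.013);print('lug outer',lug)
S=bot.read_state();Rm=np.array(S['tcp_rot']);p=np.array(S['position']);print('lug in tool',Rm.T@(np.r_[lug,p[2]]-p)*1e3)
for q in (c,(L+R)/2,np.array([.5638,.1433])): print('go y,z',(Rm.T@(np.r_[q,p[2]]-p)*1e3)[1:])
E
```

```text
block diag centre [0.56474475 0.14302224] 0.13005590150362945 0.13063518950001765 -3.121450817986714 87.02093909513891
ring [0.56463349 0.14248231] 0.03624168568243508
mark [0.5403975  0.16666521] 135.06281973622464
lug outer [0.54421616 0.16158672]
lug in tool [-1.23068715e-03 -1.94689980e-01 -2.73455216e+01]
go y,z [0.52863004 0.60663551]
go y,z [0.99129579 0.30689998]
go y,z [ 0.52602388 -0.56098186]
```

```bash
python3 -m inch '{"dp":[[4,0.4,0],[8,0.3,0],[12,0,0],[12,0,0],[8,0,0],[5,0,0],[3,0,0],[2,0,0],[1,0,0],[0,0,0],[0,0,0]],"yaw":[0,0,0,0,0,0,0,0,0,0,0]}'
python3 - <<'E'
from h import *
st();snap('side','sd4');snap('wrist','w4');crop('sd4',190,240,330,380,5,'c11');crop('w4',210,120,430,330,3.5,'c12');st()
E
```

```text
time_s: 9.08
position: [0.5646, 0.1438, 0.194]
tcp_rot: [[0.001, 0.701, 0.713], [0.0, 0.713, -0.701], [-1.0, 0.001, 0.001]]
force: [0.2, 0.3, -2.6]
opening: 0.182
t 9.08 pos [0.5646 0.1438 0.194 ] F [ 0.2  0.3 -2.6] M [ 0.   -0.12 -0.02] op 0.182 q [  3.3  29.7  90.7   0.   59.6 -42.2]
[[0.001, 0.7011, 0.713], [0.0001, 0.713, -0.7011], [-1.0, 0.0007, 0.0006]]
t 9.18 pos [0.5647 0.1438 0.194 ] F [ 0.5 -0.1 -3.5] M [-0.01 -0.11 -0.03] op 0.179 q [  3.3  29.7  90.7   0.   59.6 -42.2]
[[0.0011, 0.7011, 0.713], [0.0001, 0.713, -0.7011], [-1.0, 0.0008, 0.0007]]
```

View pics/c11.png

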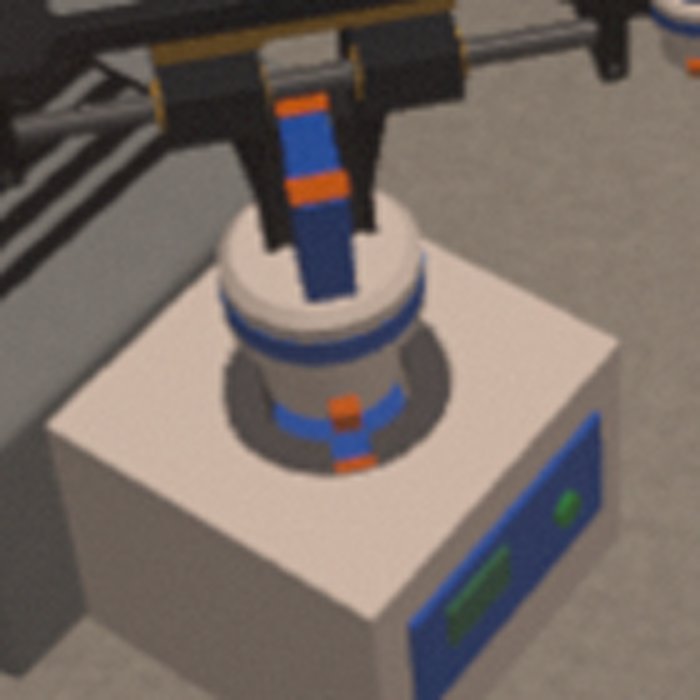

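View pics/c12.png

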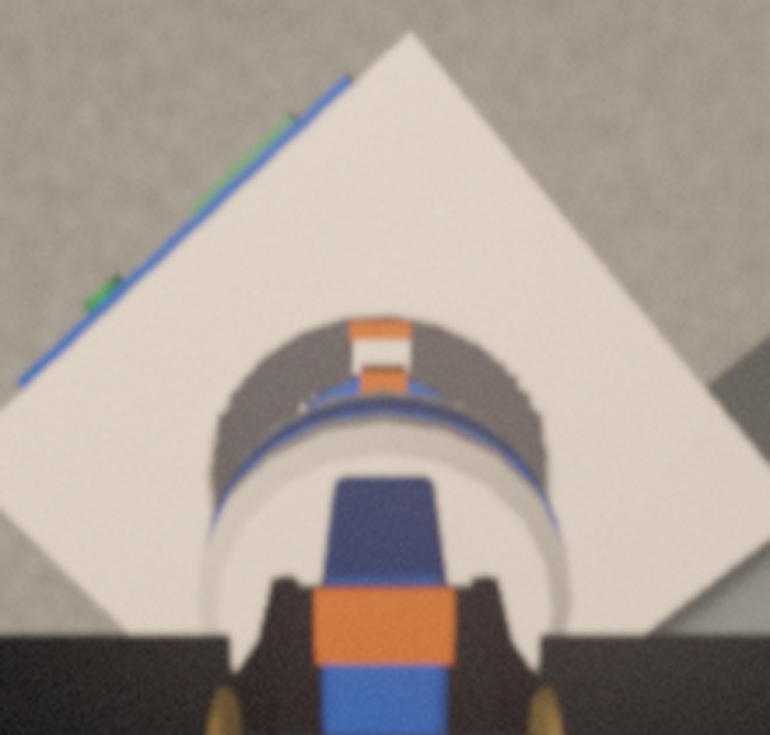

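Both views show the foot about 6 mm above the ring and the lug in line with the slot mark, with an offset of roughly 0.6 mm in +y. I'll take that out and feel down gently.

```bash
python3 -m inch '{"dp":[[1,-0.3,0],[1.5,-0.3,0],[2,0,0],[1.5,0,0],[1,0,0],[0.5,0,0],[0,0,0],[0,0,0]],"yaw":[0,0,0,0,0,0,0,0]}'; python3 -c "
from h import *;st()"
```

```text
time_s: 9.85
position: [0.5639, 0.1433, 0.186]
tcp_rot: [[-0.0, 0.701, 0.713], [-0.0, 0.713, -0.701], [-1.0, -0.0, -0.0]]
force: [-0.1, 0.7, -2.9]
opening: 0.182
t 9.85 pos [0.5639 0.1433 0.186 ] F [-0.1  0.7 -2.9] M [ 0.01 -0.19 -0.  ] op 0.182 q [  3.3  30.3  91.2   0.   58.6 -42.2]
[[-0.0001, 0.7011, 0.713], [-0.0, 0.713, -0.7011], [-1.0, -0.0001, -0.0001]]
```

```bash
python3 -m inch '{"dp":[[0.5,0,0],[0.5,0,0],[0.5,0,0],[0.5,0,0],[0.5,0,0],[0,0,0],[0,0,0]],"yaw":[0,0,0,0,0,0,0]}'; python3 -c "
from h import *;st()"
```

```text
time_s: 10.43
position: [0.5639, 0.1433, 0.1835]
tcp_rot: [[-0.0, 0.701, 0.713], [0.0, 0.713, -0.701], [-1.0, -0.0, -0.0]]
force: [0.1, 0.1, -3.9]
opening: 0.179
t 10.43 pos [0.5639 0.1433 0.1835] F [ 0.1  0.1 -3.9] M [ 0.09 -0.17 -0.03] op 0.179 q [  3.3  30.5  91.3   0.   58.3 -42.2]
[[-0.0001, 0.7011, 0.713], [0.0, 0.713, -0.7011], [-1.0, -0.0001, -0.0001]]
```

```bash
python3 -m inch '{"dp":[[0.5,0,0],[0.5,0,0],[0.5,0,0],[0.5,0,0],[0.5,0,0],[0,0,0],[0,0,0]],"yaw":[0,0,0,0,0,0,0]}'; python3 -c "
from h import *;st()"
```

```text
time_s: 11.02
position: [0.5639, 0.1433, 0.181]
tcp_rot: [[-0.0, 0.701, 0.713], [-0.0, 0.713, -0.701], [-1.0, -0.0, -0.0]]
force: [-0.2, -0.2, -3.2]
opening: 0.182
t 11.02 pos [0.5639 0.1433 0.181 ] F [-0.2 -0.2 -3.2] M [-0.   -0.13  0.05] op 0.182 q [  3.3  30.6  91.4  -0.   57.9 -42.2]
[[-0.0001, 0.7011, 0.713], [-0.0, 0.713, -0.7011], [-1.0, -0.0001, -0.0001]]
```

```bash
python3 -m inch '{"dp":[[0.5,0,0],[0.5,0,0],[0.5,0,0],[0.5,0,0],[0.5,0,0],[0.5,0,0],[0,0,0],[0,0,0]],"yaw":[0,0,0,0,0,0,0,0]}'; python3 -c "
from h import *;st()"
```

```text
time_s: 11.68
position: [0.5639, 0.1433, 0.178]
tcp_rot: [[-0.0, 0.701, 0.713], [0.0, 0.713, -0.701], [-1.0, -0.0, -0.0]]
force: [0.4, -1.0, -3.2]
opening: 0.183
t 11.68 pos [0.5639 0.1433 0.178 ] F [ 0.4 -1.  -3.2] M [ 0.03 -0.14  0.04] op 0.183 q [  3.3  30.9  91.6   0.   57.6 -42.2]
[[-0.0001, 0.7011, 0.7131], [0.0, 0.7131, -0.7011], [-1.0, -0.0001, -0.0001]]
```

The lugs have passed the ring's top without any force, with the foot 10.5 mm below the mouth. Next I press on against the spring.

```bash
python3 -m inch '{"dp":[[0.6,0,0],[0.6,0,0],[0.6,0,0],[0.6,0,0],[0.6,0,0],[0.6,0,0],[0.6,0,0],[0.6,0,0],[0,0,0],[0,0,0]],"yaw":[0,0,0,0,0,0,0,0,0,0]}'; python3 -c "
from h import *;st()"
```

```text
time_s: 12.52
position: [0.564, 0.1433, 0.1736]
tcp_rot: [[0.0, 0.701, 0.713], [-0.0, 0.713, -0.701], [-1.0, 0.0, 0.0]]
force: [-1.5, -0.6, 1.8]
opening: 0.173
t 12.52 pos [0.564  0.1433 0.1736] F [-1.5 -0.6  1.8] M [-0.02  0.2  -0.02] op 0.173 q [  3.3  31.2  91.8  -0.   57.  -42.2]
[[0.0003, 0.7011, 0.713], [-0.0, 0.713, -0.7011], [-1.0, 0.0002, 0.0002]]
```

```bash
python3 -m inch '{"dp":[[0.6,0,0],[0.6,0,0],[0.6,0,0],[0.6,0,0],[0.6,0,0],[0.6,0,0],[0.6,0,0],[0.6,0,0],[0,0,0],[0,0,0]],"yaw":[0,0,0,0,0,0,0,0,0,0]}'; python3 -c "
from h import *;st()"
```

```text
time_s: 13.35
position: [0.564, 0.1433, 0.1686]
tcp_rot: [[0.0, 0.701, 0.713], [-0.0, 0.713, -0.701], [-1.0, 0.0, 0.0]]
force: [-2.2, -0.1, 5.2]
opening: 0.183
t 13.35 pos [0.564  0.1433 0.1686] F [-2.2 -0.1  5.2] M [-0.03  0.28 -0.07] op 0.183 q [  3.3  31.6  92.   -0.   56.4 -42.2]
[[0.0003, 0.7012, 0.713], [-0.0, 0.713, -0.7012], [-1.0, 0.0002, 0.0002]]
```

```bash
python3 -m inch '{"dp":[[0.6,0,0],[0.6,0,0],[0.6,0,0],[0.6,0,0],[0.6,0,0],[0.6,0,0],[0.6,0,0],[0.6,0,0],[0.4,0,0],[0,0,0],[0,0,0]],"yaw":[0,0,0,0,0,0,0,0,0,0,0]}'; python3 - <<'E'
from h import *
st();snap('side','sd5');crop('sd5',190,240,330,380,5,'c13');snap('wrist','w5')
for i in range(6): snap('side','tmp');s=bot.read_state();print(np.round(s['force'],1),np.round(s['moment'],2))
E
```

```text
time_s: 14.27
position: [0.564, 0.1433, 0.164]
tcp_rot: [[0.0, 0.701, 0.713], [-0.0, 0.713, -0.701], [-1.0, 0.0, 0.0]]
force: [-2.2, -0.7, 8.8]
opening: 0.183
t 14.27 pos [0.564  0.1433 0.164 ] F [-2.2 -0.7  8.8] M [-0.07  0.42 -0.01] op 0.183 q [  3.3  32.   92.2  -0.   55.8 -42.2]
[[0.0005, 0.7011, 0.713], [-0.0, 0.713, -0.7011], [-1.0, 0.0003, 0.0004]]
[-1.9 -0.2  8.4] [-0.12  0.5  -0.02]
[-2.8 -0.4  7.8] [-0.08  0.46  0.03]
[-2.8 -0.5  7.4] [-0.08  0.43  0.01]
[-2.4 -1.3  7.8] [-0.08  0.49  0.03]
[-2.4 -0.2  7.9] [-0.15  0.48 -0.  ]
[-2.7 -0.4  8. ] [-0.1   0.48  0.02]
```

View pics/c13.png

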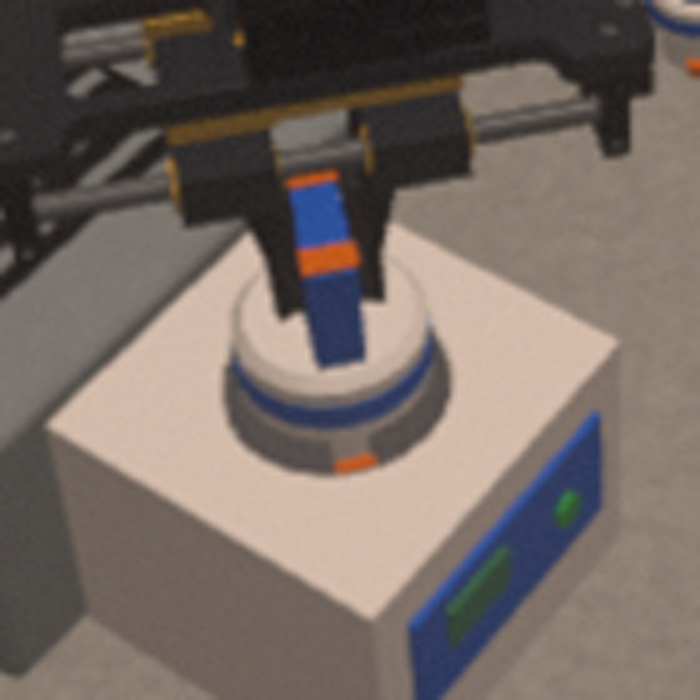

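View pics/w5.png

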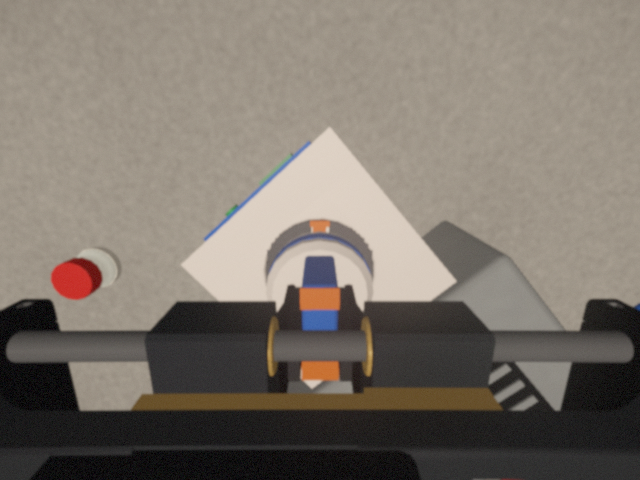

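```bash
python3 -m inch '{"dp":[[0.5,-0.15,-0.15],[0.5,-0.15,-0.15],[0.5,0,0],[0,0,0],[0,0,0],[0,0,0]],"yaw":[0,0,0,0,0,0]}'; python3 - <<'E'
from h import *
st();F=[]
for i in range(6): snap('wrist','w6');s=bot.read_state();F.append(np.r_[s['force'],s['moment']])
print(np.mean(F,0).round(2))
for n in ('w4','w5','w6'): crop(n,290,240,350,390,3,'x'+n)
a=np.hstack([cv2.imread(f'pics/xw{i}.png') for i in (4,5,6)]);cv2.imwrite('pics/cmp.png',a)
E
```

```text
time_s: 15.17
position: [0.564, 0.1433, 0.1628]
tcp_rot: [[0.001, 0.701, 0.713], [-0.0, 0.713, -0.701], [-1.0, 0.001, 0.001]]
force: [-2.2, 0.2, 8.7]
opening: 0.183
t 15.17 pos [0.564  0.1433 0.1628] F [-2.2  0.2  8.7] M [-0.09  0.43  0.04] op 0.183 q [  3.3  32.   92.3  -0.   55.5 -42.2]
[[0.0015, 0.7011, 0.7131], [-0.0, 0.7131, -0.7011], [-1.0, 0.001, 0.0011]]
[-2.19 -0.4   9.15 -0.1   0.43  0.  ]
```

View pics/cmp.png

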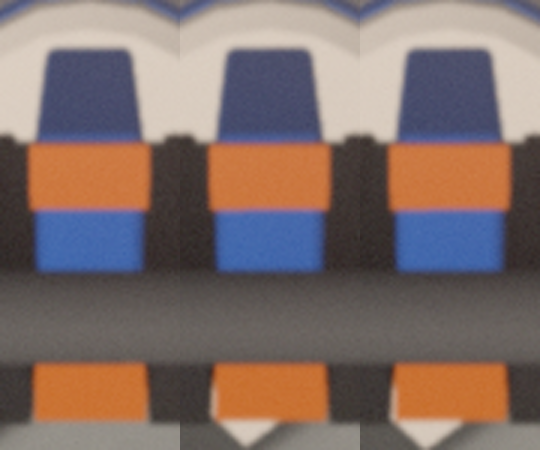

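Seat travel is about 12 mm by force and 12.7 mm by height, with no slip visible in the grip. Now I turn clockwise in stages, watching the moment.

```bash
python3 -m inch '{"dp":[[0,0,0],[0,0,0],[0,0,0],[0,0,0],[0,0,0],[0,0,0],[0,0,0],[0,0,0]],"yaw":[2,3,3,3,3,2,0,0]}'; python3 -c "
from h import *;st()"
```

```text
time_s: 16.13
position: [0.565, 0.1435, 0.1631]
tcp_rot: [[0.004, 0.871, 0.492], [0.0, 0.492, -0.871], [-1.0, 0.004, 0.002]]
force: [-1.3, -0.5, 8.3]
opening: 0.184
t 16.13 pos [0.565  0.1435 0.1631] F [-1.3 -0.5  8.3] M [ 0.01  0.14 -0.04] op 0.184 q [  3.3  32.   92.3   0.   55.4 -26.2]
[[0.004, 0.8705, 0.4921], [0.0003, 0.4921, -0.8705], [-1.0, 0.0036, 0.0017]]
```

```bash
python3 -m inch '{"dp":[[0.3,0,0],[0,0,0],[0,0,0],[0,0,0],[0,0,0],[0,0,0],[0,0,0],[0,0,0],[0,0,0],[0,0,0],[0,0,0]],"yaw":[2,4,4,4,4,4,4,3,2,0,0]}'; python3 -c "
from h import *;st()"
```

```text
time_s: 17.05
position: [0.5657, 0.1434, 0.163]
tcp_rot: [[0.006, 1.0, -0.027], [0.0, -0.027, -1.0], [-1.0, 0.005, -0.0]]
force: [0.1, 0.2, 9.2]
opening: 0.181
t 17.05 pos [0.5657 0.1434 0.163 ] F [0.1 0.2 9.2] M [-0.13  0.04 -0.02] op 0.181 q [ 3.3 32.1 92.3  0.  55.4  4.8]
[[0.0055, 0.9996, -0.0266], [0.0003, -0.0266, -0.9996], [-1.0, 0.0055, -0.0005]]
```

```bash
python3 -m inch '{"dp":[[0.2,0,0],[0,0,0],[0,0,0],[0,0,0],[0,0,0],[0,0,0],[0,0,0],[0,0,0],[0,0,0],[0,0,0],[0,0,0]],"yaw":[2,4,4,4,4,4,4,3,3,0,0]}'; python3 -c "
from h import *;s=st();R=s['tcp_rot'];print(np.degrees(np.arctan2(R[1][1],R[0][1])))"
```

```text
time_s: 17.97
position: [0.566, 0.1432, 0.1629]
tcp_rot: [[0.006, 0.834, -0.552], [-0.0, -0.552, -0.834], [-1.0, 0.005, -0.003]]
force: [-0.0, -0.3, 8.9]
opening: 0.182
t 17.97 pos [0.566  0.1432 0.1629] F [-0.  -0.3  8.9] M [-0.2   0.05 -0.08] op 0.182 q [ 3.3 32.1 92.3 -0.  55.3 36.8]
[[0.0061, 0.8336, -0.5524], [-0.0, -0.5524, -0.8336], [-1.0, 0.0051, -0.0033]]
-33.53156440046485
```

```bash
python3 -m inch '{"dp":[[0,0,0],[0,0,0],[0,0,0],[0,0,0],[0,0,0],[0,0,0]],"yaw":[1.5,1.5,1.5,1.5,0,0]}'; python3 -c "
from h import *;s=st();R=s['tcp_rot'];print(np.degrees(np.arctan2(R[1][1],R[0][1])))"
```

```text
time_s: 18.47
position: [0.566, 0.1432, 0.1628]
tcp_rot: [[0.006, 0.772, -0.636], [-0.0, -0.636, -0.772], [-1.0, 0.005, -0.004]]
force: [-0.4, -1.4, 9.2]
opening: 0.181
t 18.47 pos [0.566  0.1432 0.1628] F [-0.4 -1.4  9.2] M [-0.24  0.07  0.06] op 0.181 q [ 3.3 32.1 92.3 -0.  55.3 42.8]
[[0.0061, 0.7715, -0.6362], [-0.0002, -0.6362, -0.7715], [-1.0, 0.0048, -0.0037]]
-39.50846722709316
```

```bash
python3 -m inch '{"dp":[[0,0,0],[0,0,0],[0,0,0],[0,0,0],[0,0,0]],"yaw":[1,1,1,0,0]}'; python3 -c "
from h import *;s=st();R=s['tcp_rot'];print(np.degrees(np.arctan2(R[1][1],R[0][1])))"
```

```text
time_s: 18.88
position: [0.566, 0.1432, 0.1628]
tcp_rot: [[0.006, 0.737, -0.676], [-0.0, -0.676, -0.737], [-1.0, 0.005, -0.004]]
force: [-0.1, -1.7, 9.6]
opening: 0.184
t 18.88 pos [0.566  0.1432 0.1628] F [-0.1 -1.7  9.6] M [-0.23  0.01  0.04] op 0.184 q [ 3.3 32.1 92.3 -0.  55.3 45.8]
[[0.0061, 0.7372, -0.6756], [-0.0002, -0.6756, -0.7372], [-1.0, 0.0047, -0.004]]
-42.503081439579695
```

```bash
python3 -m inch '{"dp":[[0,0,0],[0,0,0],[0,0,0],[0,0,0],[0,0,0]],"yaw":[1,1,1,0,0]}'; python3 -c "
from h import *;s=st();R=s['tcp_rot'];print(np.degrees(np.arctan2(R[1][1],R[0][1])))"
```

```text
time_s: 19.3
position: [0.566, 0.1432, 0.1629]
tcp_rot: [[0.006, 0.701, -0.713], [-0.0, -0.713, -0.701], [-1.0, 0.005, -0.004]]
force: [0.3, 0.3, 8.8]
opening: 0.182
t 19.3 pos [0.566  0.1432 0.1629] F [0.3 0.3 8.8] M [-0.23  0.07  0.04] op 0.182 q [ 3.3 32.1 92.2 -0.  55.3 48.8]
[[0.0061, 0.7009, -0.7132], [-0.0003, -0.7132, -0.7009], [-1.0, 0.0045, -0.0042]]
-45.49958997824029
```

```bash
python3 -m inch '{"dp":[[0,0,0],[0,0,0],[0,0,0],[0,0,0]],"yaw":[1,1,0,0]}'; python3 -c "
from h import *;s=st();R=s['tcp_rot'];print(np.degrees(np.arctan2(R[1][1],R[0][1])))"
```

```text
time_s: 19.63
position: [0.566, 0.1431, 0.1628]
tcp_rot: [[0.006, 0.676, -0.737], [-0.0, -0.737, -0.676], [-1.0, 0.004, -0.004]]
force: [0.2, -1.1, 9.1]
opening: 0.178
t 19.63 pos [0.566  0.1431 0.1628] F [ 0.2 -1.1  9.1] M [-0.21  0.09  0.1 ] op 0.178 q [ 3.3 32.1 92.3 -0.  55.3 50.8]
[[0.0061, 0.6756, -0.7373], [-0.0003, -0.7373, -0.6756], [-1.0, 0.0043, -0.0043]]
-47.50185662989084
```

```bash
python3 -m inch '{"dp":[[0,0,0],[0,0,0],[0,0,0],[0,0,0]],"yaw":[1,0.5,0,0]}'; python3 -c "
from h import *;s=st();R=s['tcp_rot'];print(np.degrees(np.arctan2(R[1][1],R[0][1])))"
```

```text
time_s: 19.97
position: [0.566, 0.1431, 0.1629]
tcp_rot: [[0.006, 0.656, -0.755], [-0.0, -0.755, -0.656], [-1.0, 0.004, -0.004]]
force: [0.1, -0.8, 9.2]
opening: 0.182
t 19.97 pos [0.566  0.1431 0.1629] F [ 0.1 -0.8  9.2] M [-0.24  0.13  0.1 ] op 0.182 q [ 3.3 32.1 92.2 -0.  55.3 52.3]
[[0.0062, 0.6562, -0.7546], [-0.0003, -0.7546, -0.6562], [-1.0, 0.0043, -0.0045]]
-48.99102154924273
```

```bash
python3 -m inch '{"dp":[[0,0,0],[0,0,0],[0,0,0],[0,0,0]],"yaw":[0.5,0.5,0,0]}'; python3 -c "
from h import *;s=st();R=s['tcp_rot'];print(np.degrees(np.arctan2(R[1][1],R[0][1])))"
```

```text
time_s: 20.3
position: [0.5659, 0.1433, 0.1629]
tcp_rot: [[0.006, 0.643, -0.765], [-0.0, -0.765, -0.643], [-1.0, 0.004, -0.004]]
force: [0.2, -0.4, 9.0]
opening: 0.182
t 20.3 pos [0.5659 0.1433 0.1629] F [ 0.2 -0.4  9. ] M [-0.16  0.05  0.28] op 0.182 q [ 3.3 32.1 92.3 -0.  55.3 53.2]
[[0.0061, 0.6435, -0.7655], [-0.0003, -0.7655, -0.6435], [-1.0, 0.0042, -0.0045]]
-49.94921795903537
```

The stop is felt: Mz rose to 0.28 N·m at 95°, which is the quarter turn plus play. I'll ease off a hair and let the spring lift it.

```bash
python3 -m inch '{"dp":[[0,0,0],[-0.5,0,0],[-0.5,0,0],[-0.5,0,0],[-0.5,0,0],[-0.5,0,0],[-0.5,0,0],[0,0,0],[0,0,0]],"yaw":[-1,0,0,0,0,0,0,0,0]}'; python3 -c "
from h import *;s=st();R=s['tcp_rot'];print(np.degrees(np.arctan2(R[1][1],R[0][1])))"
```

```text
time_s: 21.05
position: [0.5659, 0.1432, 0.1656]
tcp_rot: [[0.006, 0.656, -0.755], [0.0, -0.755, -0.656], [-1.0, 0.004, -0.005]]
force: [-0.4, 0.2, 8.0]
opening: 0.181
t 21.05 pos [0.5659 0.1432 0.1656] F [-0.4  0.2  8. ] M [-0.18 -0.02 -0.06] op 0.181 q [ 3.3 31.9 92.1 -0.  55.7 52.3]
[[0.0059, 0.6557, -0.755], [0.0001, -0.755, -0.6557], [-1.0, 0.0038, -0.0045]]
-49.02740259167636
```

```bash
python3 -m inch '{"dp":[[-0.5,0,0],[-0.5,0,0],[-0.5,0,0],[-0.5,0,0],[0,0,0],[0,0,0]],"yaw":[0,0,0,0,0,0]}'; python3 -c "
from h import *;st()"
```

```text
time_s: 21.55
position: [0.5659, 0.1432, 0.1674]
tcp_rot: [[0.006, 0.656, -0.755], [0.0, -0.755, -0.656], [-1.0, 0.004, -0.004]]
force: [0.4, -1.1, 6.2]
opening: 0.182
t 21.55 pos [0.5659 0.1432 0.1674] F [ 0.4 -1.1  6.2] M [-0.16 -0.07 -0.06] op 0.182 q [ 3.3 31.7 92.  -0.  55.9 52.3]
[[0.0058, 0.6557, -0.755], [0.0001, -0.755, -0.6557], [-1.0, 0.0038, -0.0044]]
```

```bash
python3 -m inch '{"dp":[[-0.5,0,0],[-0.5,0,0],[0,0,0],[0,0,0]],"yaw":[0,0,0,0]}'; python3 -c "
from h import *;st()"
```

```text
time_s: 21.88
position: [0.5659, 0.1432, 0.1683]
tcp_rot: [[0.006, 0.656, -0.755], [0.0, -0.755, -0.656], [-1.0, 0.004, -0.004]]
force: [0.9, -0.9, 5.6]
opening: 0.181
t 21.88 pos [0.5659 0.1432 0.1683] F [ 0.9 -0.9  5.6] M [-0.2  -0.12  0.  ] op 0.181 q [ 3.3 31.7 92.  -0.  56.  52.3]
[[0.0057, 0.6557, -0.755], [0.0, -0.755, -0.6557], [-1.0, 0.0037, -0.0043]]
```

```bash
python3 -m inch '{"dp":[[-0.5,0,0],[-0.5,0,0],[-0.3,0,0],[0,0,0],[0,0,0]],"yaw":[0,0,0,0,0]}'; python3 -c "
from h import *;st()"
```

```text
time_s: 22.3
position: [0.5657, 0.1432, 0.1693]
tcp_rot: [[0.005, 0.656, -0.755], [-0.0, -0.755, -0.656], [-1.0, 0.003, -0.004]]
force: [2.8, -0.3, 5.3]
opening: 0.182
t 22.3 pos [0.5657 0.1432 0.1693] F [ 2.8 -0.3  5.3] M [-0.18 -0.5  -0.1 ] op 0.182 q [ 3.3 31.6 92.  -0.  56.2 52.3]
[[0.0053, 0.6558, -0.755], [-0.0, -0.755, -0.6558], [-1.0, 0.0035, -0.004]]
```

```bash
python3 -m inch '{"dp":[[-0.3,0,0],[-0.3,0,0],[0,0,0],[0,0,0]],"yaw":[0,0,0,0]}'; python3 -c "
from h import *;st()"
```

```text
time_s: 22.63
position: [0.5655, 0.1432, 0.1694]
tcp_rot: [[0.005, 0.656, -0.755], [0.0, -0.755, -0.656], [-1.0, 0.003, -0.004]]
force: [5.5, -0.5, 2.6]
opening: 0.185
t 22.63 pos [0.5655 0.1432 0.1694] F [ 5.5 -0.5  2.6] M [-0.21 -1.11 -0.02] op 0.185 q [ 3.3 31.6 91.9 -0.  56.2 52.3]
[[0.0047, 0.6557, -0.755], [0.0, -0.755, -0.6557], [-1.0, 0.0031, -0.0036]]
```

Height 19.1 mm below the mouth and rising moment show that the lugs have seated in the pocket tops. I'll relax the pull, then release.

```bash
python3 -m inch '{"dp":[[0.3,0,0],[0.3,0,0],[0.2,0,0],[0,0,0],[0,0,0]],"yaw":[0,0,0,0,0]}'; python3 -c "
from h import *;st()"
python3 -m inch '{"dp":[[0,0,0],[0,0,0],[0,0,0],[0,0,0],[0,0,0],[0,0,0]],"yaw":[0,0,0,0,0,0]}' 30
python3 -c "
from h import *;st();snap('wrist','w7');snap('side','sd7');crop('sd7',190,220,330,380,4,'c14')"
```

```text
time_s: 23.05
position: [0.5654, 0.1432, 0.1692]
tcp_rot: [[0.005, 0.656, -0.755], [-0.0, -0.755, -0.656], [-1.0, 0.003, -0.003]]
force: [5.0, 0.3, 6.0]
opening: 0.179
t 23.05 pos [0.5654 0.1432 0.1692] F [5.  0.3 6. ] M [-0.27 -1.19  0.  ] op 0.179 q [ 3.3 31.6 92.  -0.  56.2 52.3]
[[0.0046, 0.6559, -0.7549], [-0.0001, -0.7549, -0.6559], [-1.0, 0.0031, -0.0034]]
time_s: 23.55
position: [0.5623, 0.1434, 0.1677]
tcp_rot: [[-0.003, 0.656, -0.755], [0.0, -0.755, -0.656], [-1.0, -0.002, 0.002]]
force: [0.4, 0.3, -0.9]
opening: 0.341
t 23.55 pos [0.5623 0.1434 0.1677] F [ 0.4  0.3 -0.9] M [ 0.03 -0.02 -0.04] op 0.341 q [ 3.3 31.6 92.2  0.  56.4 52.3]
[[-0.0028, 0.6559, -0.7549], [0.0, -0.7549, -0.6559], [-1.0, -0.0019, 0.0021]]
```

View pics/c14.png

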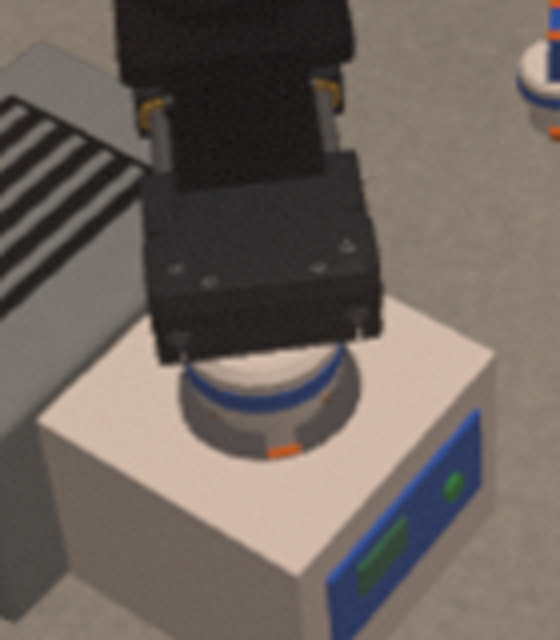

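View pics/w7.png

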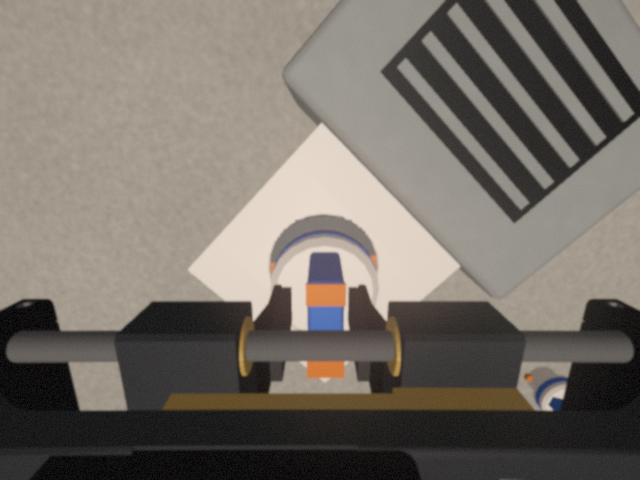

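Released: the bar stands free between the fingers, its lugs a quarter turn from the slot marks at (272,266) and (374,259). I'll retreat straight up.

```bash
python3 -m inch '{"dp":[[0,0,0],[0,0,0],[-3,0,0],[-6,0,0],[-12,0,0],[-18,0,0],[-22,0,0],[-22,0,0],[-18,0,0],[-12,0,0],[-6,0,0],[-3,0,0],[0,0,0],[0,0,0]],"yaw":[0,0,0,0,0,0,0,0,0,0,0,0,0,0]}' 40
python3 -c "
from h import *;st();snap('wrist','w8');snap('side','sd8');snap('scene','sc8');crop('sd8',190,220,330,380,4,'c15');crop('sc8',380,200,490,310,5,'c16');crop('w8',170,120,470,345,2.6,'c17')"
```

```text
time_s: 24.82
position: [0.5629, 0.1433, 0.2897]
tcp_rot: [[-0.001, 0.656, -0.755], [-0.0, -0.755, -0.656], [-1.0, -0.001, 0.001]]
force: [0.7, -0.0, -0.9]
opening: 0.464
t 24.82 pos [0.5629 0.1433 0.2897] F [ 0.7 -0.  -0.9] M [-0.02 -0.05  0.07] op 0.464 q [ 3.3 23.4 84.6 -0.  72.1 52.3]
[[-0.0014, 0.6558, -0.7549], [-0.0001, -0.7549, -0.6558], [-1.0, -0.0009, 0.0011]]
```

View pics/c15.png

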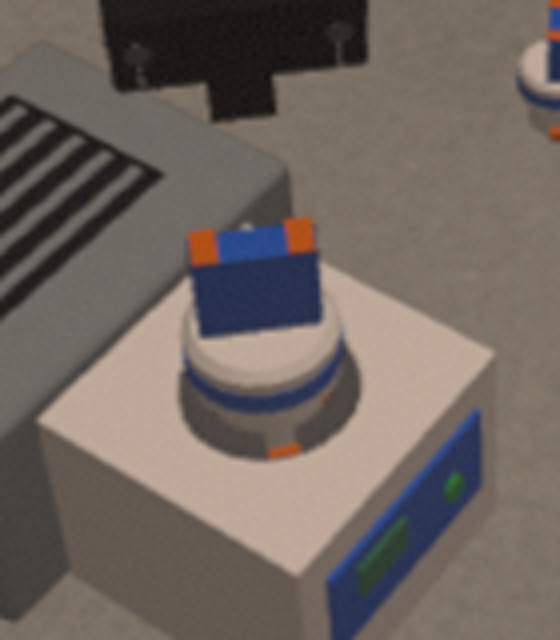

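View pics/c17.png

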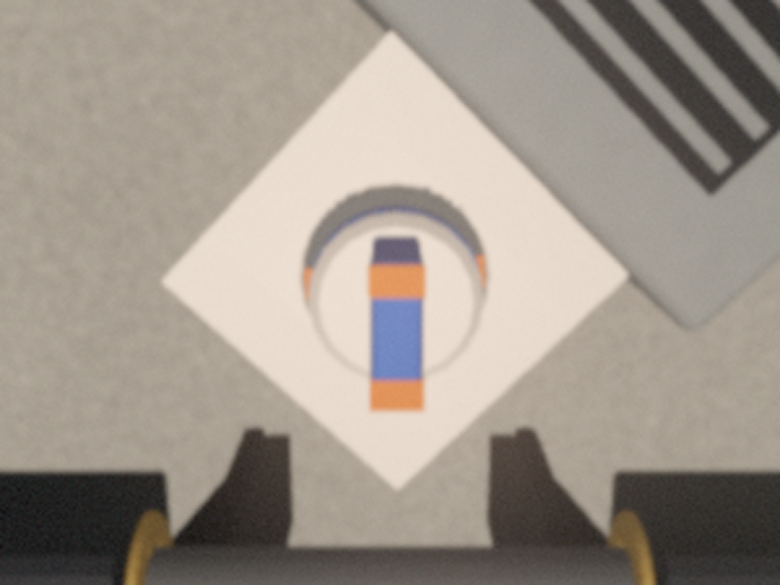

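View pics/sc8.png

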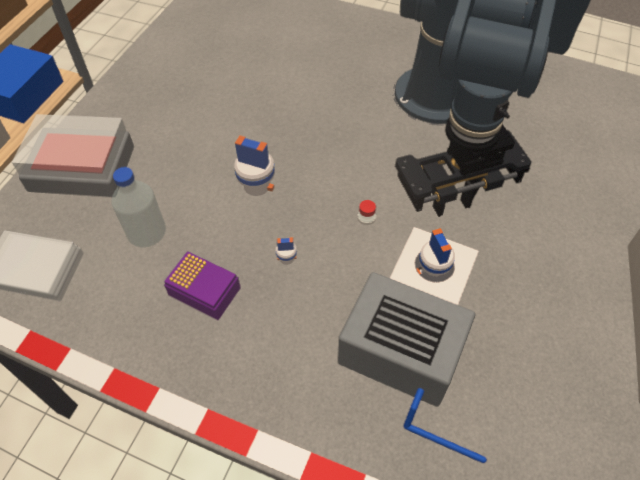

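```bash
python3 - <<'E'
from h import *
sd,w=load('sd8'),load('w8')
f=lambda d,u0,v0,s,x,y:ray(d,u0+(x+.5)/s-.5,v0+(y+.5)/s-.5)
# bar top corners: side c15 / wrist c17 ; pairs: end A (side left), end B (side right)
S=np.mean([(188,235),(217,231),(286,222),(312,219),(192,265),(316,252)][0:1]+[(312,219),(316,252),(192,265)],0)
W=np.mean([(369,264),(423,264),(370,410),(424,410)],0)
o1,r1=f(sd,190,220,4,*S);o2,r2=f(w,170,120,2.6,*W)
t=np.linalg.lstsq(np.c_[r1,-r2],o2-o1,rcond=None)[0];print(S,W,o1+t[0]*r1,o2+t[1]*r2)
for z in (.186,.188,.191): print(z,atz(w,170+(W[0]+.5)/2.6-.5,120+(W[1]+.5)/2.6-.5,z))
E
```

```text
[252.   242.75] [396.5 337. ] [0.56500892 0.14291135 0.18726436] [0.5652346  0.14327551 0.18713728]
0.186 [0.56497577 0.14303903 0.186     ]
0.188 [0.56543094 0.14345491 0.188     ]
0.191 [0.5661137  0.14407873 0.191     ]
```

```bash
python3 -c "
from h import *;print(bot.hand_in())"
```

```text
the job is handed in; nothing more can be done
None
```

I fitted the middle-sized cartridge into the socket, locked it, let go and handed the job in at about 25 s. No verdict was reported.

- **Insertion:** I lined the lugs up with the slots, which the pictures showed about 41° (0.72 rad) clockwise from the unit's x axis. The lugs went through without contact force. I pressed to about 12 mm of seat travel, with at most about 10 N at the wrist.
- **Lock:** I turned clockwise until I felt the stop, at about 95° and 0.28 N·m. I backed off 1° and let the spring lift the cartridge into the pockets.
- **Last checks:** The two-camera measurement puts the bar's top at z = 0.187 m, so the foot is about 19.8 mm below the mouth. Judged by the arm, it was 19.1 mm at release. The lock range is 16.5 to 21.2 mm. The bar's top is about 1 mm from the bore axis, and the cartridge looks upright. The gripper is clear above it. The bottle, tip box and jar look unmoved in the final scene picture.
- **What disagreed:** The seat force read about 0.5 to 1 mm less travel than the height did. While the lugs seated, the tool was about 1.5 mm off the axis, with a side load of about 5 N and a moment of about 1.2 N·m. Both went away when I released it.

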